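# Rock two closed housings to find the loose piece, and pin the faulty one for opening

### The arm

A 6-joint arm with a two-finger parallel gripper is mounted at the origin on the work surface. World frame = base frame: x ahead of the robot, y to its left, z up, the work surface at z = 0. Lengths are in m, angles in rad, forces in N, time in s.
With the tool pointing down it reaches from about 0.25 to 0.775 m from the base axis. Payload 4 kg.
Tool frame: the origin (TCP) lies at the very end of the fingers, on their centre line; the grasp point (between the pads) lies hold_point_z behind it (hold_point_z is the distance from the TCP to the grasp point, in m); z points along the fingers, y is the line along which they close (so a half turn about z gives the same grasp; the last joint's range is limited). The gripper opens to 94 mm and grips with 3 to 60 N. Pads are 16 mm wide; open, the fingers measure 119 mm over their backs; the gripper's body (75 mm by 177 mm) begins 78 mm behind the grasp point.
Start: joints at [1.134, 0.087, 1.371, -0, 1.684, -0.103], TCP at [0.18, 0.52, 0.206] pointing down, gripper open.
Joint ranges: [-3.1, 3.1], [-0.76, 2.03], [0.27, 2.55], [-1.08, 4.22], [0.17, 2.65], [-2.57, 2.57]. Speed limits (rad/s): [2.79, 2.79, 3.14, 3.14, 3.14, 3.14].

### API

Orientations are given as a 3x3 rotation matrix whose columns are the frame's x, y, z axes.
In Python, from workcell import * gives the robot as it stands.
- The arm moves only by the tool play_rows, never from a script. Its argument "rows" is a list of rows, each a list of 7 numbers: the closure, from 0 (fully open) to 1 (shut), then the shift along the tool's x, y, z in m, then the turn, a rotation vector about the tool's x, y, z in degrees. In form: [[fingers, x, y, z, wx, wy, wz], ...]. A call has 1 to 20 rows; each row is the pose to reach, as a shift and turn from the pose commanded when the call began, along the tool's axes at that moment; what a row does not reach only later rows make up. A row lasts 1/8 s, in which the tool goes at most 62.5 mm and 10.7 degrees, less where a joint would pass 70% of its speed; a pose out of reach is approached as far as the arm can. A call with a gripper value outside its range is refused whole. The fingers move at their own pace and stop on an object; "newtons" is the grip in N (left out, the last holds). Time passes only in rows, so rows that repeat a pose let the fingers close. It gives the time, the measured TCP pose, the force, the opening and the grip force at its end, in the units of the state.
- sense(): the state, without advancing time (a new reading comes with each control period).
- snapshot(name): name is "scene" or "top"; returns the picture (400x640x3 uint8, red, green, blue); there is no depth.
- camera_params(name): a dict with "intrinsics" (3x3 intrinsics, pixels), "rvec" (rotation vector, rad) and "tvec" (3), from world to camera coordinates, as OpenCV has them. Camera axes: x right, y down, z forward; pixel columns grow to the right and rows downward; lengths in m; the calibration is good to about 2 mm. A picture is of the moment at which its call begins. camera_params takes no time and is no camera call.
- close_job(): hands the job in; it is judged then, once.
The state is a dict: "time_s": time; "joints": joint angles; "qd": joint speeds; "joint_torque": joint torques, N m; "ee_pos": TCP position; "ee_rot": TCP orientation; "force": force on the tool from outside, world axes, zero at the start; "ft_torque": the same for the moment, N m; "opening": finger opening in m; "finger_force": force on a finger pad.
Only numpy, scipy, OpenCV 4.12 (cv2) and the standard library are available. Lean on these libraries where they do the work, as an engineer would, in place of code of your own. Each camera call takes 0.05 s, during which the arm holds its last target. There are 200 camera calls.

### The job

One of the two closed black housings has a heavy piece rolling loose inside. Rock them gently by pressing the orange pad down, holding it a moment and letting go: the sound one swings back up, the faulty one stays down. Leave the faulty one down, push its red-headed tapered drift fully home so that it is pinned there for opening, and leave the sound one swung back with its drift drawn back and the other things on the table where they are.

Things in the scene. Friction and masses are not known exactly. Their poses are not given: they have to be found in the camera images.
- stand_a: right-hand (smaller y) fixed cradle: plywood base 230 x 140 x 12 mm, side posts 111 mm high with outer faces at y = +-59 mm. Origin on the table below the housing's pivot, z up; -x leads to the end with the orange pad, roughly facing the robot; the red-headed drift sticks out on +y. Two aluminium brackets 81 mm high at x = -95 mm: y 30 to 50 guides the drift, y -29 to -15 receives it.
- case_a (a joint): swing in rad of the housing of stand_a: 0 = pad end up at its stop (pitched 0.2 rad, as it starts), 0.2 = level, 0.40 = pad end down at its rigid lower stop. Pushing it down takes only 1 to 2 N. Hold it at 0.33 or more for the loose weight to roll over.
- press_a (a point): centre of the orange pad (46 x 54 mm) on top of the housing of stand_a, where to press; moves with the housing. In the housing's own axes it lies 52 mm from the pivot towards the pad end and 34 mm above it: 139 mm above the table at case_a = 0, 118 mm at 0.40.
- drift_a (a joint): travel in m of the 12 mm steel drift of stand_a, tapered to 3 mm over its last 30 mm: 0 = drawn back (start), 0.055 = home. Slides along the stand's -y only, 1.5 N friction, stays put. With the housing down, the 14 mm hole in its lug lies 4 mm below the drift; the taper pulls it into line (case_a about 0.36) with a few N. Otherwise it hits the lug after 8 mm and can jam the swing.
- head_a (a point): centre of the outer (+y) face of the drift's red round head, 40 mm across, 17 mm thick, axis level along the stand's y, 65 mm above the table; moves with the drift. In the stand's frame it is at x = -95, y = 120 mm drawn back and y = 65 mm when home. Push this face towards -y.
- stand_b: left-hand (larger y) fixed cradle: plywood base 230 x 140 x 12 mm, side posts 111 mm high with outer faces at y = +-59 mm. Origin on the table below the housing's pivot, z up; -x leads to the end with the orange pad, roughly facing the robot; the red-headed drift sticks out on +y. Two aluminium brackets 81 mm high at x = -95 mm: y 30 to 50 guides the drift, y -29 to -15 receives it.
- case_b (a joint): swing in rad of the housing of stand_b: 0 = pad end up at its stop (pitched 0.2 rad, as it starts), 0.2 = level, 0.40 = pad end down at its rigid lower stop. Pushing it down takes only 1 to 2 N. Hold it at 0.33 or more for the loose weight to roll over.
- press_b (a point): centre of the orange pad (46 x 54 mm) on top of the housing of stand_b, where to press; moves with the housing. In the housing's own axes it lies 52 mm from the pivot towards the pad end and 34 mm above it: 139 mm above the table at case_b = 0, 118 mm at 0.40.
- drift_b (a joint): travel in m of the 12 mm steel drift of stand_b, tapered to 3 mm over its last 30 mm: 0 = drawn back (start), 0.055 = home. Slides along the stand's -y only, 1.5 N friction, stays put. With the housing down, the 14 mm hole in its lug lies 4 mm below the drift; the taper pulls it into line (case_b about 0.36) with a few N. Otherwise it hits the lug after 8 mm and can jam the swing.
- head_b (a point): centre of the outer (+y) face of the drift's red round head, 40 mm across, 17 mm thick, axis level along the stand's y, 65 mm above the table; moves with the drift. In the stand's frame it is at x = -95, y = 120 mm drawn back and y = 65 mm when home. Push this face towards -y.
- mug: bystander: blue mug, 80 mm across, 90 mm high, beyond the cradles; origin under its centre
- tube: bystander: upright white paper-covered collection tube, 68 mm across, 150 mm high; origin under its centre
- screwdriver: bystander: orange-handled screwdriver, 190 mm long, lying; origin under its middle
- meter: bystander: red multimeter, 130 x 75 x 34 mm, lying; origin under its centre
- tape: bystander: yellow tape ring, 90 mm across, 25 mm high, lying; origin under its centre
- pivot_a (a point): pivot axis (along the stand's y, 95 mm above the table) of stand_a, at the centre of its closed black housing, 160 x 72 x 66 mm. The housing is balanced apart from the weight inside, which starts at the far end (away from the pad). A fixed weight swings it back up when let go; a loose one rolls to the pad end once that is held down about 1 s, and the housing then stays down.
- pivot_b (a point): pivot axis (along the stand's y, 95 mm above the table) of stand_b, at the centre of its closed black housing, 160 x 72 x 66 mm. The housing is balanced apart from the weight inside, which starts at the far end (away from the pad). A fixed weight swings it back up when let go; a loose one rolls to the pad end once that is held down about 1 s, and the housing then stays down.

How it is judged:
On the way:
1. the faulty housing, tipped pad end down, stays down by itself with nothing pressing on it (((value of joint case_a above 0.36 rad and contact force between the fingers and stand_a below 0.1 N and value of joint drift_a below 0.015 m) or (value of joint case_b above 0.36 rad and contact force between the fingers and stand_b below 0.1 N and value of joint drift_b below 0.015 m))), for 0.3 s.
At the end, for the whole second after the job is handed in: The faulty housing rests pad end down (swing above 0.33 rad) with its drift home (at least 45 of 55 mm); the sound housing is back up (swing below 0.05 rad) with its drift drawn back (within 10 mm); all four are at rest (((value of joint case_a above 0.33 rad and value of joint drift_a above 0.045 m and value of joint case_b below 0.05 rad and value of joint drift_b below 0.01 m) or (value of joint case_b above 0.33 rad and value of joint drift_b above 0.045 m and value of joint case_a below 0.05 rad and value of joint drift_a below 0.01 m)) and velocity of joint case_a between -0.05 and 0.05 rad/s and velocity of joint case_b between -0.05 and 0.05 rad/s and velocity of joint drift_a between -0.05 and 0.05 m/s and velocity of joint drift_b between -0.05 and 0.05 m/s); the robot touches nothing.
It fails at once if a housing is pressed roughly: more than 40 N from the fingers on a cradle whose drift is still drawn back ((contact force between the fingers and stand_a above 40 N and value of joint drift_a below 0.01 m) or (contact force between the fingers and stand_b above 40 N and value of joint drift_b below 0.01 m)).
It fails at once if a housing is swung roughly (faster than 4 rad/s) (velocity of joint any of case_a, case_b above 4 rad/s or velocity of joint any of case_a, case_b below -4 rad/s).
It fails at once if the mug, tube, screwdriver, meter or tape is moved more than 30 mm (distance of any of mug, tube, screwdriver, meter, tape from where it was at the start of the episode above 0.03 m).
It also fails if it takes over 64 s, if anything falls off the work surface, if the arm or the gripper's body presses on something with over 40 N, if the wrist force passes 120 N, or if a joint passes its speed limit or range.

## Working session

There is one attempt and no reset: what is moved stays moved. The work goes in short steps, Python scripts to look and compute and a tool call to move; the robot and the scene stay as the last step left them, time stands still between calls to the robot, and variables do not carry over. Pictures are saved under pics/ and viewed, at most 10 in all, crops included, and the job is handed in when it is done.

Besides the shell and the picture viewer there is one more tool, called after "Request:" as a command line: name --pt "numbers of a row" for each row, then --argument value for the rest. play_rows: Moves the arm, as the interface text tells. Its arguments: {"type":"object","properties":{"rows":{"type":"array","items":{"type":"array","items":{"type":"number"}}},"newtons":{"type":"number"}},"required":["rows"]}

```bash
mkdir -p pics
python3 - <<'E'
from workcell import *
import cv2,numpy as np
for n in("scene","top"):
    cv2.imwrite(f"pics/{n}0.png",snapshot(n)[:,:,::-1]); p=camera_params(n)
    R=cv2.Rodrigues(np.array(p["rvec"]))[0]; print(n,np.round(p["intrinsics"],1).tolist(),(-R.T@np.array(p["tvec"]).ravel()).round(3),R.round(2).tolist())
s=sense();print(s["ee_rot"],s["time_s"])
E
```

```text
scene [[427.1, 0.0, 323.5], [0.0, 427.1, 199.4], [0.0, 0.0, 1.0]] [ 1.532 -0.783  0.92 ] [[0.63, 0.78, -0.0], [0.43, -0.35, -0.83], [-0.65, 0.52, -0.56]]
top [[389.8, 0.0, 321.3], [0.0, 389.8, 208.6], [0.0, 0.0, 1.0]] [ 0.399 -0.003  1.374] [[0.0, -1.0, -0.01], [-0.99, -0.0, -0.16], [0.16, 0.01, -0.99]]
[[-9.44804921e-01  3.27632454e-01 -7.97234841e-04]
 [ 3.27633379e-01  9.44803262e-01 -1.77913579e-03]
 [ 1.70327455e-04 -1.94213699e-03 -9.99998100e-01]] 0.1
```

View pics/top0.png

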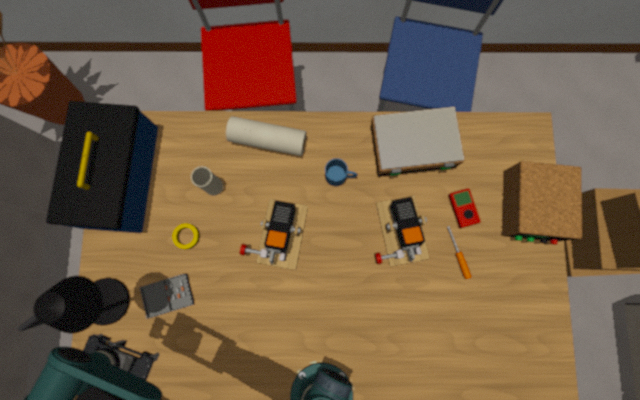

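View pics/scene0.png

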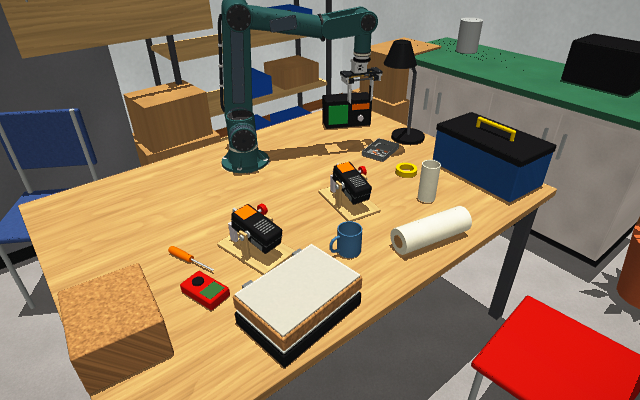

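The top view shows two stands, with pads at about (277,239) for b and (411,236) for a, and red heads at about (245,250) for b and (379,258) for a. Next I'll segment these and cast rays.

```bash
cat > h.py <<'E'
from workcell import *
import cv2,numpy as np
def ray(n,uv,z):
    p=camera_params(n);R=cv2.Rodrigues(np.array(p["rvec"]))[0];c=-R.T@np.array(p["tvec"]).ravel()
    d=R.T@np.linalg.inv(np.array(p["intrinsics"]))@np.array([uv[0],uv[1],1.]);return c+d*(z-c[2])/d[2]
def blobs(img,col,box,amin=15):
    hsv=cv2.cvtColor(img,cv2.COLOR_RGB2HSV)
    h,s,v=[hsv[...,i].astype(int) for i in range(3)]
    m={"orange":(h>=8)&(h<=18)&(s>200)&(v>140),"red":((h<5)|(h>174))&(s>170)&(v>70)}[col].astype(np.uint8)
    k=np.zeros_like(m);x0,y0,x1,y1=box;k[y0:y1,x0:x1]=1
    n,l,st,c=cv2.connectedComponentsWithStats(m*k)
    return [(c[i].round(1),st[i].tolist(),cv2.minAreaRect(np.argwhere(l==i)[:,::-1].astype(np.float32))) for i in range(1,n) if st[i][4]>=amin]
E
python3 - <<'E'
from h import *
im=snapshot("top")
for col,z in(("orange",.139),("red",.065)):
    for b in blobs(im,col,(230,190,440,280)): print(col,b,ray("top",b[0],z).round(4))
im=snapshot("scene")
for col,z in(("orange",.139),("red",.065)):
    for b in blobs(im,col,(220,150,380,260)): print("s",col,b,ray("scene",b[0],z).round(4))
cr=snapshot("top")[185:275,230:440]
cv2.imwrite("pics/c1.png",cv2.resize(cr,None,fx=3.8,fy=3.8,interpolation=cv2.INTER_CUBIC)[:,:,::-1])
E
```

```text
orange (array([412.2, 234.6]), [403, 227, 20, 16, 242], ((412.3077392578125, 234.53848266601562), (14.120362281799316, 17.65045166015625), 78.69007110595703)) [ 0.5204 -0.2847  0.139 ]
orange (array([275.9, 238.5]), [267, 231, 19, 16, 240], ((275.90386962890625, 238.48077392578125), (17.25821876525879, 13.924245834350586), 11.309932708740234)) [0.5063 0.1477 0.139 ]
red (array([242.8, 249.1]), [241, 245, 5, 9, 32], ((243.0, 249.0), (8.0, 4.0), 90.0)) [0.4767 0.2669 0.065 ]
red (array([378.1, 258. ]), [376, 254, 5, 9, 35], ((378.0, 258.0), (8.0, 4.0), 90.0)) [ 0.4491 -0.1855  0.065 ]
s orange (array([345., 167.]), [337, 162, 17, 11, 116], ((345.0943603515625, 166.83018493652344), (8.791075706481934, 15.109660148620605), 74.05460357666016)) [0.5083 0.145  0.139 ]
s orange (array([245.1, 211.7]), [234, 205, 23, 15, 181], ((244.86764526367188, 211.7794189453125), (11.833402633666992, 18.864845275878906), 59.036251068115234)) [ 0.522  -0.2867  0.139 ]
s red (array([362.6, 169.4]), [359, 166, 8, 9, 39], ((362.6000061035156, 170.20001220703125), (8.944271087646484, 5.366562843322754), 63.43495178222656)) [0.4708 0.2745 0.065 ]
s red (array([262.2, 208.4]), [257, 204, 11, 11, 69], ((262.0000305175781, 208.50003051757812), (10.60660171508789, 7.77817440032959), 45.0)) [ 0.4469 -0.1834  0.065 ]
```

View pics/c1.png

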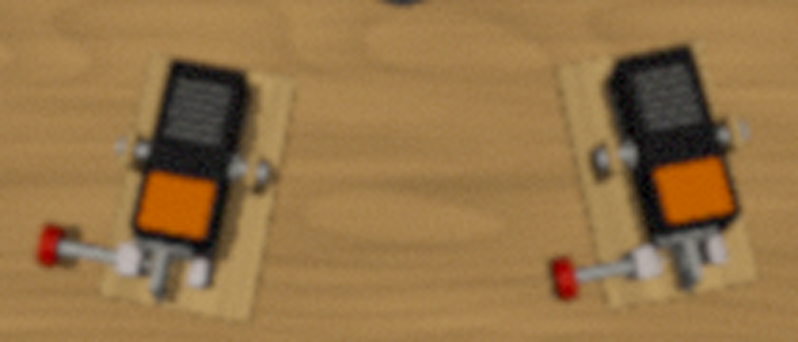

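The crop shows both housings pad-up with drifts drawn back. Yaw is about -10° for stand b and about +11° for stand a. Now I'll work out the move to just above pad b.

```bash
cat >> h.py <<'E'
def to(p,yaw=None):
    "tool-frame shift (mm) to world p; wz so that tool y is at yaw deg"
    s=sense();R=np.array(s["ee_rot"]);y=np.degrees(np.arctan2(R[1,1],R[0,1]))
    print("t",s["time_s"],"at",np.round(s["ee_pos"],4),"F",np.round(s["force"],1),"yaw",y.round(1),"shift mm",(R.T@(np.array(p)-s["ee_pos"])*1000).round(1),"wz",None if yaw is None else round(y-yaw,1))
E
python3 -c "
from h import *
to([.5004,.1477,.17],80)"
```

```text
t 0.25 at [0.1801 0.5194 0.2049] F [-0.6 -0.3  0.3] yaw 70.9 shift mm [-424.4 -246.2   35.1] wz -9.1
```

Request:
play_rows --pt "1 -0.2 -0.12 0.0 0 0 -5" --pt "1 -0.424 -0.246 0.03 0 0 -9" --pt "1 -0.424 -0.246 0.03 0 0 -9" --pt "1 -0.424 -0.246 0.03 0 0 -9" --pt "1 -0.424 -0.246 0.03 0 0 -9" --pt "1 -0.424 -0.246 0.03 0 0 -9" --pt "1 -0.424 -0.246 0.03 0 0 -9" --pt "1 -0.424 -0.246 0.03 0 0 -9" --pt "1 -0.424 -0.246 0.03 0 0 -9" --pt "1 -0.424 -0.246 0.03 0 0 -9" --pt "1 -0.424 -0.246 0.03 0 0 -9" --pt "1 -0.424 -0.246 0.03 0 0 -9" --pt "1 -0.424 -0.246 0.03 0 0 -9" --pt "1 -0.424 -0.246 0.03 0 0 -9"

```text
time_s: 2.0
ee_pos: [0.5, 0.1487, 0.1756]
ee_rot: [[-0.985, 0.175, 0.0], [0.175, 0.985, 0.0], [-0.0, 0.0, -1.0]]
force: [-0.1, -0.6, -0.2]
opening: 0.001
finger_force: 0.0
```

```bash
python3 -c "
from h import *
to([.5004,.1477,.121],80)
a=snapshot('scene')[110:230,270:430];b=snapshot('top')[190:280,220:340]
cv2.imwrite('pics/c2.png',np.hstack([cv2.resize(a,(400,300)),cv2.resize(b,(400,300))])[:,:,::-1])"
```

```text
t 2.0 at [0.5    0.1487 0.1756] F [-0.1 -0.6 -0.2] yaw 79.9 shift mm [-0.5 -1.  54.6] wz -0.1
```

View pics/c2.png

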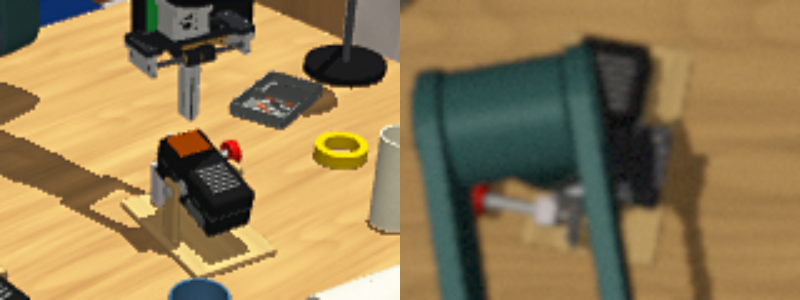

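The left half shows the closed fingertips directly above pad b. The arm hides the pad in the top view. Pressing gently.

Request:
play_rows --pt "1 0 0 0.02 0 0 0" --pt "1 0 0 0.03 0 0 0" --pt "1 0 0 0.034 0 0 0" --pt "1 0 0 0.037 0 0 0" --pt "1 0 0 0.04 0 0 0" --pt "1 0 0 0.043 0 0 0" --pt "1 0 0 0.046 0 0 0" --pt "1 0 0 0.049 0 0 0" --pt "1 0 0 0.052 0 0 0" --pt "1 0 0 0.055 0 0 0" --pt "1 0 0 0.055 0 0 0" --pt "1 0 0 0.055 0 0 0" --pt "1 0 0 0.055 0 0 0"

```text
time_s: 3.72
ee_pos: [0.5004, 0.1483, 0.1203]
ee_rot: [[-0.984, 0.176, 0.0], [0.176, 0.984, -0.0], [-0.0, 0.0, -1.0]]
force: [-2.2, 0.4, 2.0]
opening: 0.0006
finger_force: 1.3
```

```bash
python3 -c "
from h import *
im=snapshot('scene');print(blobs(im,'orange',(220,150,380,260)))
to([.5004,.1477,.121],80)
cv2.imwrite('pics/c3.png',cv2.resize(im[110:230,270:430],(800,600))[:,:,::-1])"
```

```text
[(array([340.6, 171.2]), [336, 169, 9, 4, 19], ((340.0, 170.5), (3.0, 8.0), 90.0)), (array([245.1, 211.8]), [234, 205, 23, 15, 178], ((244.91175842285156, 211.8529510498047), (11.661903381347656, 18.864845275878906), 59.036251068115234))]
t 3.775 at [0.5007 0.1482 0.1204] F [-0.4 -0.1  2.4] yaw 79.9 shift mm [ 0.2 -0.6 -0.6] wz -0.1
```

View pics/c3.png

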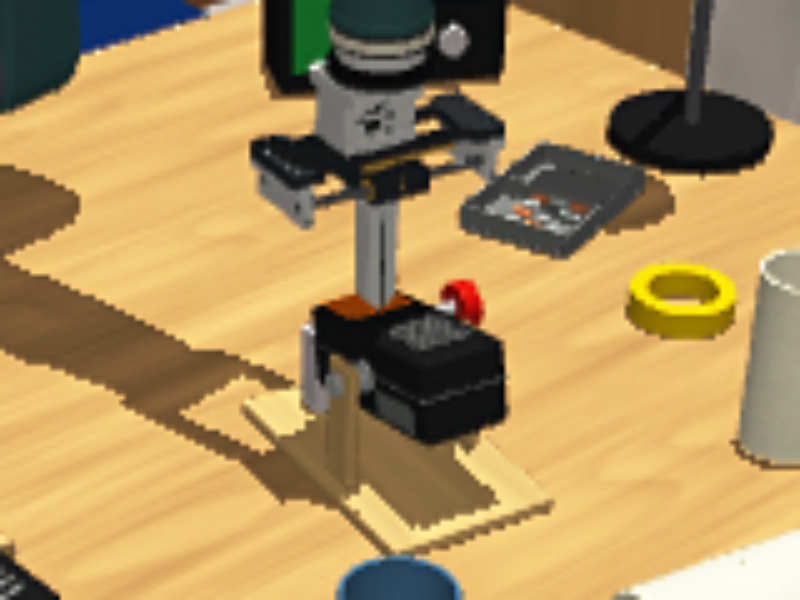

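Housing b is tipped pad end down under about 2 N. I'll hold it longer, then lift slowly.

Request:
play_rows --pt "1 0 0 0.0005 0 0 0" --pt "1 0 0 0.0005 0 0 0" --pt "1 0 0 0.0005 0 0 0" --pt "1 0 0 0.0005 0 0 0" --pt "1 0 0 0.0005 0 0 0" --pt "1 0 0 0.0005 0 0 0" --pt "1 0 0 0.0005 0 0 0" --pt "1 0 0 0.0005 0 0 0" --pt "1 0 0 0.0005 0 0 0" --pt "1 0 0 0.0005 0 0 0" --pt "1 0 0 0.0005 0 0 0" --pt "1 0 0 0.0005 0 0 0"

```text
time_s: 5.28
ee_pos: [0.5006, 0.1483, 0.1203]
ee_rot: [[-0.984, 0.176, 0.001], [0.176, 0.984, 0.0], [-0.001, 0.0, -1.0]]
force: [2.5, -1.1, 5.5]
opening: 0.0002
finger_force: 2.3
```

Request:
play_rows --pt "1 0 0 -0.003 0 0 0" --pt "1 0 0 -0.006 0 0 0" --pt "1 0 0 -0.009 0 0 0" --pt "1 0 0 -0.012 0 0 0" --pt "1 0 0 -0.015 0 0 0" --pt "1 0 0 -0.018 0 0 0" --pt "1 0 0 -0.021 0 0 0" --pt "1 0 0 -0.024 0 0 0" --pt "1 0 0 -0.04 0 0 0" --pt "1 0 0 -0.06 0 0 0" --pt "1 0 0 -0.06 0 0 0" --pt "1 0 0 -0.06 0 0 0" --pt "1 0 0 -0.06 0 0 0" --pt "1 0 0 -0.06 0 0 0"

```text
time_s: 7.02
ee_pos: [0.4998, 0.1482, 0.1792]
ee_rot: [[-0.984, 0.176, -0.001], [0.176, 0.984, -0.0], [0.001, -0.0, -1.0]]
force: [-0.3, -0.8, -0.3]
opening: 0.0006
finger_force: 0.0
```

```bash
python3 -c "
from h import *
im=snapshot('scene');print(blobs(im,'orange',(220,150,380,260)))
to([.514,-.287,.18],101.3)
cv2.imwrite('pics/c4.png',cv2.resize(im[110:230,270:430],(800,600))[:,:,::-1])"
```

```text
[(array([342.8, 170.8]), [334, 169, 18, 4, 28], ((342.55328369140625, 170.74620056152344), (2.707387924194336, 16.956798553466797), 85.91438293457031)), (array([245.1, 211.8]), [234, 205, 23, 15, 179], ((244.86764526367188, 211.7794189453125), (11.833402633666992, 18.864845275878906), 59.036251068115234))]
t 7.075 at [0.4999 0.1483 0.1794] F [-1.4 -0.4 -0.2] yaw 79.9 shift mm [ -90.4 -426.    -0.6] wz -21.4
```

View pics/c4.png

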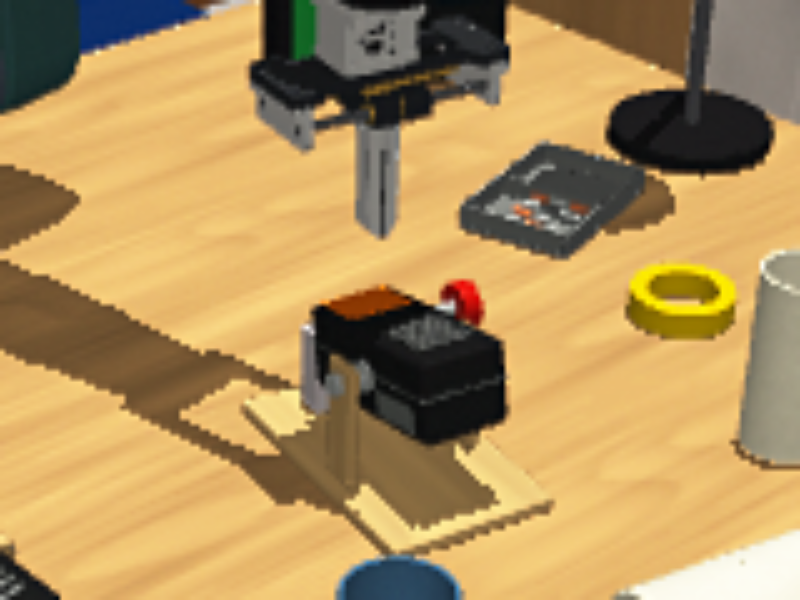

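Housing b stays down with the fingers clear, so b is the faulty one and a was never touched. Now I'll push drift b.

```bash
python3 -c "
from h import *
to([.483,.313,.055],80)
to([.4756,.2716,.055],80)
R=np.array(sense()['ee_rot']);print(R.T@[-.1736*.0675,-.985*.0675,0])"
```

```text
t 7.075 at [0.4999 0.1483 0.1794] F [-1.4 -0.4 -0.2] yaw 79.9 shift mm [ 45.5 159.2 124.4] wz -0.1
t 7.075 at [0.4999 0.1483 0.1794] F [-1.4 -0.4 -0.2] yaw 79.9 shift mm [ 45.5 117.2 124.4] wz -0.1
[-1.52464805e-04 -6.75120392e-02  2.23639441e-05]
```

Request:
play_rows --pt "1 0.0455 0.06 0 0 0 0" --pt "1 0.0455 0.16 0 0 0 0" --pt "1 0.0455 0.16 0 0 0 0" --pt "1 0.0455 0.16 0.03 0 0 0" --pt "1 0.0455 0.16 0.08 0 0 0" --pt "1 0.0455 0.16 0.124 0 0 0" --pt "1 0.0455 0.16 0.124 0 0 0" --pt "1 0.0455 0.16 0.124 0 0 0"

```text
time_s: 8.07
ee_pos: [0.4846, 0.3143, 0.0577]
ee_rot: [[-0.984, 0.176, 0.002], [0.176, 0.984, 0.001], [-0.002, 0.002, -1.0]]
force: [0.5, 0.1, -0.1]
opening: 0.0006
finger_force: 0.0
```

```bash
python3 -c "
from h import *
im=snapshot('scene');print(blobs(im,'red',(220,150,400,260),5))
to([.4756,.2716,.055],80);b=snapshot('top')[190:280,220:340]
cv2.imwrite('pics/c5.png',np.hstack([cv2.resize(im[110:230,270:430],(400,300)),cv2.resize(b,(400,300))])[:,:,::-1])"
```

```text
[(array([362.4, 169.7]), [359, 166, 7, 9, 43], ((362.6000061035156, 170.20001220703125), (8.944271087646484, 5.366562843322754), 63.43495178222656)), (array([262.2, 208.4]), [257, 204, 11, 11, 69], ((262.0000305175781, 208.50003051757812), (10.60660171508789, 7.77817440032959), 45.0))]
t 8.125 at [0.4852 0.3146 0.0587] F [-0.4  0.6  0.5] yaw 79.9 shift mm [  1.9 -44.1   3.6] wz -0.1
```

View pics/c5.png

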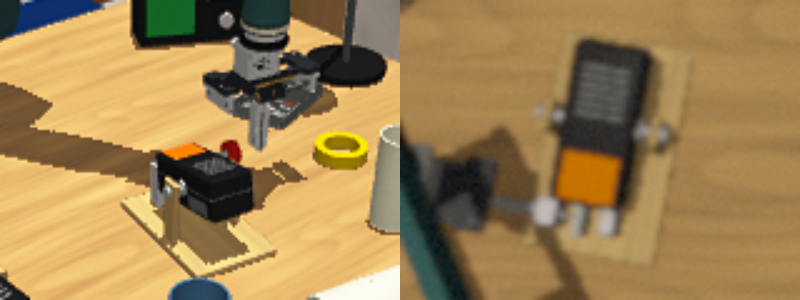

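The fingertip is beside head b, on its outer side and in line with the drift. Pushing along stand -y.

Request:
play_rows --pt "1 0.001 -0.015 0.002 0 0 0" --pt "1 0.001 -0.022 0.002 0 0 0" --pt "1 0.001 -0.028 0.002 0 0 0" --pt "1 0.001 -0.033 0.002 0 0 0" --pt "1 0.001 -0.038 0.002 0 0 0" --pt "1 0.001 -0.043 0.002 0 0 0" --pt "1 0.001 -0.048 0.002 0 0 0" --pt "1 0.001 -0.053 0.002 0 0 0" --pt "1 0.001 -0.058 0.002 0 0 0" --pt "1 0.001 -0.063 0.002 0 0 0" --pt "1 0.001 -0.068 0.002 0 0 0" --pt "1 0.001 -0.073 0.002 0 0 0" --pt "1 0.001 -0.077 0.002 0 0 0" --pt "1 0.001 -0.08 0.002 0 0 0"

```text
time_s: 9.93
ee_pos: [0.4685, 0.2349, 0.054]
ee_rot: [[-0.984, 0.176, 0.0], [0.176, 0.984, 0.0], [-0.0, 0.0, -1.0]]
force: [1.1, 2.8, 1.7]
opening: 0.0003
finger_force: 1.0
```

```bash
python3 -c "
from h import *
im=snapshot('scene');print(blobs(im,'red',(220,150,400,260),5)[:1],blobs(im,'orange',(300,150,400,200),5))
to([.4756,.2716,.055],80);b=snapshot('top')[190:280,220:340]
cv2.imwrite('pics/c6.png',np.hstack([cv2.resize(im[110:230,270:430],(400,300)),cv2.resize(b,(400,300))])[:,:,::-1])"
```

```text
[(array([262.2, 208.4]), [257, 204, 11, 11, 69], ((262.0000305175781, 208.50003051757812), (10.60660171508789, 7.77817440032959), 45.0))] [(array([342.8, 170.3]), [335, 168, 17, 6, 54], ((343.0594177246094, 170.59405517578125), (4.3781633377075195, 15.920595169067383), 84.2894058227539))]
t 9.975 at [0.4684 0.2346 0.0539] F [0.9 0.7 0.9] yaw 79.9 shift mm [-0.6 37.7 -1.1] wz -0.1
```

View pics/c6.png

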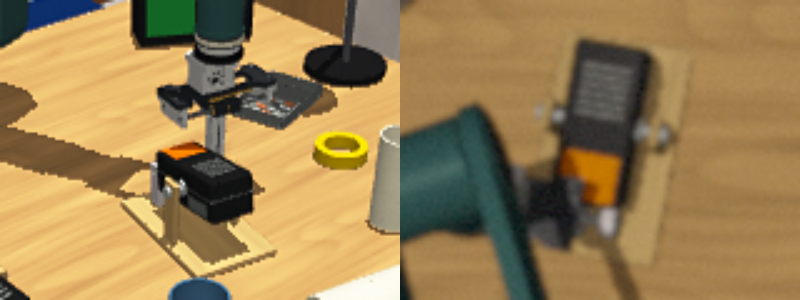

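The drift is nearly home, and the housing has lifted slightly, so it is in the hole. I'll push on until the force rises.

Request:
play_rows --pt "1 0 -0.002 0 0 0 0" --pt "1 0 -0.004 0 0 0 0" --pt "1 0 -0.005 0 0 0 0" --pt "1 0 -0.005 0 0 0 0"

```text
time_s: 10.52
ee_pos: [0.4676, 0.2314, 0.0538]
ee_rot: [[-0.984, 0.176, 0.0], [0.176, 0.984, 0.002], [0.0, 0.002, -1.0]]
force: [1.9, 4.8, -0.0]
opening: 0.0006
finger_force: 2.5
```

Request:
play_rows --pt "1 0 -0.001 0 0 0 0" --pt "1 0 -0.002 0 0 0 0" --pt "1 0 -0.002 0 0 0 0"

```text
time_s: 10.9
ee_pos: [0.4676, 0.2314, 0.0538]
ee_rot: [[-0.985, 0.175, 0.001], [0.175, 0.985, 0.006], [-0.0, 0.007, -1.0]]
force: [1.7, 10.3, -3.9]
opening: 0.0003
finger_force: 5.0
```

It has hit a stop: the position no longer changes and the force climbs to 10 N. Backing off and checking.

Request:
play_rows --pt "1 0 0.01 0 0 0 0" --pt "1 0 0.05 0 0 0 0" --pt "1 0 0.09 0 0 0 0" --pt "1 0 0.09 -0.05 0 0 0" --pt "1 0 0.15 -0.12 0 0 0" --pt "1 0 0.18 -0.15 0 0 0" --pt "1 0 0.18 -0.15 0 0 0" --pt "1 0 0.18 -0.15 0 0 0" --pt "1 0 0.18 -0.15 0 0 0"

```text
time_s: 12.02
ee_pos: [0.498, 0.4037, 0.2011]
ee_rot: [[-0.984, 0.177, -0.004], [0.177, 0.984, -0.004], [0.003, -0.004, -1.0]]
force: [-0.5, 0.0, 0.7]
opening: 0.0005
finger_force: 0.0
```

```bash
python3 -c "
from h import *
im=snapshot('scene');print(blobs(im,'red',(220,150,400,260),5),blobs(im,'orange',(220,150,400,260),5))
t=snapshot('top')
for b in blobs(t,'red',(230,190,440,280),5): print(b[:2],ray('top',b[0],.065))
cv2.imwrite('pics/c7.png',np.hstack([cv2.resize(im[110:230,270:430],(400,300)),cv2.resize(t[190:280,220:340],(400,300))])[:,:,::-1])"
```

```text
[(array([262.2, 208.4]), [257, 204, 11, 11, 69], ((262.0000305175781, 208.50003051757812), (10.60660171508789, 7.77817440032959), 45.0))] [(array([343.1, 169.7]), [335, 167, 18, 7, 72], ((343.4117736816406, 169.6470947265625), (5.335783958435059, 16.492422103881836), 75.96376037597656)), (array([245.1, 211.7]), [234, 205, 23, 15, 180], ((244.86764526367188, 211.7794189453125), (11.833402633666992, 18.864845275878906), 59.036251068115234))]
(array([258.2, 252.1]), [257, 248, 4, 9, 19]) [0.46696197 0.21495455 0.065     ]
(array([378. , 257.9]), [376, 254, 6, 9, 35]) [ 0.44938321 -0.18515589  0.065     ]
```

View pics/c7.png

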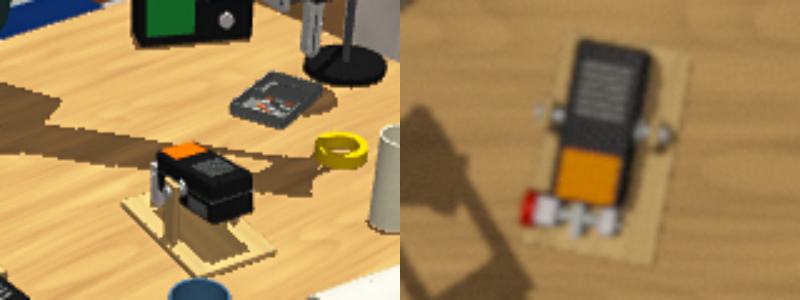

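Head b has moved about 53 mm and sits against its bracket, so the drift is home. The housing is still down, and stand a is unchanged with its drift drawn back. Handing in.

```bash
python3 -c "
from workcell import *
print(close_job())"
```

```text
the job is handed in; nothing more can be done
None
```

I handed the job in: housing b (left) stayed down after rocking, so it is the faulty one, and its drift is now pushed home; I never touched housing a, so I took it as sound without rocking it, and its pad end is still up with its drift drawn back.

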